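# Clamp the jam jar, unscrew its cap and hold it just above

## Task

Clamp the loose jam jar in the jar clamp by turning the black handwheel clockwise, regrasping as needed, until its white pointer stands at the red mark. Then unscrew the tight yellow cap anticlockwise, regrasping as needed, just until its threads let go, lift it straight up clear of the jar and finish holding it in the gripper, level, about 2 cm above where it sat. Leave the jar clamped and do not disturb the mug, honey jar or plate.

Things in the scene. Friction and masses are not known exactly. Their poses are not given: they have to be found in the camera images.
- clamp: Jar clamp fixed to the worktop: aluminium plate 120 x 300 mm, 12 mm thick. Origin under it at worktop height; plate spans local y -155 to +145; +y runs from handwheel to jar. Fixed rubber V jaw on the jar's +y side, moving jaw on its -y side, both up to 67 mm. Grey housing with a white dial (104 mm, top at 72 mm) carries the wheel; the dial's red mark lies on its local +x side.
- wheel (a joint): Handwheel angle, rad, about the vertical through wheel_axis; grows clockwise seen from above, closing the jaw 4 mm per rad. Starts 0 to 0.5, end stop 3.7; pointer meets the red mark at 3.0. The jaw touches the jar at 1 to 2 rad, then presses it through a spring (about 36 N at 3.0). Stays where left; needs 0.25 N m to turn, 0.4 near the mark.
- wheel_axis (a point): On the wheel's axis, 98 mm above the worktop, near mid-height of its black grip bar (58 x 15 mm, centred on the axis, 82 to 112 mm above the worktop) over a black disc (74 mm across, top at 82 mm). A white stripe marks the bar's pointer end, which points (3.0 - wheel) rad anticlockwise from the clamp's local +x. Axes as the clamp's.
- jar: Loose glass jam jar, red inside, 72 mm diameter body 80 mm high, 400 g, narrow threaded neck up to 103.5 mm. Origin: centre of its underside, 12 mm above the worktop on the clamp plate. Two-start thread. It starts 2 to 4 mm off its clamped place and the clamp pushes it there.
- cap: Loose yellow screw cap, 64 mm across, 20 mm tall, 40 g; green stripe on top along its +x. Origin: centre of its underside, 90 mm above the jar's underside when tight, +x then along the jar's +x. Tight: about 0.5 N m. Anticlockwise it rises 2.4 mm per rad; free to lift from about 1.8 to 2.8 rad, beyond 2.9 the thread catches again. Stays if released part-way.
- seat (a point): Point on the clamp plate (12 mm above the worktop) where the centre of the jar's underside stands when it is clamped.
- mug: Blue mug, 80 mm wide, 92 mm tall, bystander; origin under its centre.
- honey: Closed amber honey jar with a white cap, 60 mm wide, 85 mm tall, bystander; origin under its centre.
- plate: White plate, 150 mm wide, 18 mm tall, bystander; origin under its centre.
- jaw: Moving jaw of the clamp (steel, with two rubber pads that press the jar). Origin: on the jar's axis when clamped, at worktop height, moving along the clamp's y.
Mind the look-alikes: they are no part of the job. Of the things shaped like the cap, the yellow one is meant.

How it is judged:
By the outcome, as a careful person would: the job done as asked, in the order asked, and still so for the second after the job is handed in, while the arm keeps its last pose, push and grip.
It also fails if it takes over 58 s, if anything falls off the work surface, if the arm or the gripper's body presses on something with over 40 N, if the wrist force passes 120 N, or if a joint passes its speed limit or range.

## Robot

A 6-joint arm with a two-finger parallel gripper is mounted at the origin on the work surface. World frame = base frame: x ahead of the robot, y to its left, z up, the work surface at z = 0. Lengths are in m, angles in degrees, forces in N, time in s.
With the tool pointing down it reaches from about 0.4 to 0.825 m from the base axis. Payload 7 kg.
Tool frame: the origin (TCP) lies at the very end of the fingers, on their centre line; the grasp point (between the pads) lies 19 mm behind it (ctrl.tcp_to_grasp is the distance from the TCP to the grasp point, in m); z points along the fingers, y is the direction in which the jaws open and shut (so a half turn about z gives the same grasp; the last joint's range is limited). The gripper opens to 88 mm and grips with 3 to 60 N. Pads are 19 mm wide; open, the fingers measure 130 mm over their backs; the gripper's body (78 mm by 193 mm) begins 47 mm behind the grasp point.
Start: joints at [81.939, 20.546, 0.682, 0, -70.136, -16.507], TCP at [0.281, 0.614, 0.227] pointing down, gripper open.
Joint ranges: [-176.03, 176.03], [-82.01, 121.73], [-58.28, 71.71], [-173.87, 95.51], [-174.79, -0.11], [-173.66, 173.66]. Speed limits (degrees/s): [136.94, 136.94, 172.46, 180, 180, 180].

## Interface

Orientations are given as [roll, pitch, yaw] about the fixed x, y, z axes, in that order (R = Rz(yaw) Ry(pitch) Rx(roll)).
In Python, from plant import ctrl gives the robot as it stands.
- The arm moves only by the tool jog_arm, never from a script. Its argument "commands" is a list of rows, each an object of numbers: "x", "y", "z": the shift along the tool's x, y, z in cm; "roll": the turn about the tool's z in rad. In form: [{"x": .., "y": .., "z": .., "roll": ..}, ...]. A call has 1 to 12 rows; each row shifts and turns the commanded pose from where the row before left it, along the tool's axes as they then stand; what a row does not reach is not made up. A row lasts 1/10 s, in which the tool goes at most 50 mm and 8.59 degrees, less where a joint would pass 70% of its speed; a pose out of reach is approached as far as the arm can. A call is refused whole if a number of a shift passes 5 or a number of a turn 0.15, either way. A call with a gripper value outside its range is refused whole. "gripper" is the finger opening in cm, from 0 to 8.76, set as the call begins (left out, the last holds). The fingers move at their own pace and stop on an object; the grip force is fixed at half the most. Time passes only in rows, so rows that do not move let the fingers close. It gives the time, the measured TCP pose, the force and the opening at its end, in the units of the state.
- ctrl.get_obs(): the state, without advancing time (a new reading comes with each control period).
- ctrl.snapshot(name): name is "scene" or "top" or "wrist"; returns a dict with "image" (400x640x3 uint8, red, green, blue), "mtx" (3x3 intrinsics, pixels), "position" and "orientation" of the camera in the world; the wrist camera has in their place "hand_eye" (4x4, takes a point from camera to tool coordinates, whose origin is the TCP and whose axes are the flange's). Camera axes: x right, y up, looking along -z (the intrinsics and any distortion apply to the point x, -y, -z); pixel columns grow to the right and rows downward; lengths in m; the calibration is good to about 2 mm. The wrist camera is an equidistant fisheye: a pixel r from the principal point sees the ray r / f radians off the axis. A picture is of the moment at which its call begins: read the wrist's pose just before it. There is no depth.
- ctrl.close_job(): hands the job in, once; it reports no verdict.
Trained networks look in the newest picture that a camera, given by its name, has taken for a name from the list of things; names that differ only in an ending like _2 or _b are one class to them, and where a whole thing is asked for, a point or a joint stands for the part that bears it (a point fixed in the world has none). Each returns a list of dicts, best first, with "confidence" (0 to 1); they miss things now and then, are a little off and sometimes report something else, mostly with a low value. They report only what shows in the picture. A call takes as long as a camera call. They do not tell look-alikes from the thing itself.
- ctrl.search_frame(camera, query): "position" ([column, row] as shares, 0 to 1, of the picture: columns of its width, rows of its height, amid what is visible of it).
- ctrl.regions_of(camera, query): "mask" (400x640 bool, what is visible of it) and "position" ([column, row] as shares, 0 to 1, of the picture: columns of its width, rows of its height, amid what is visible of it).
The state is a dict: "clock": time; "joint_pos": joint angles; "qvel": joint speeds; "tau": joint torques, N m; "tool_pos": TCP position; "orientation": TCP orientation; "force": force on the tool from outside, world axes, zero at the start; "moment": the same for the moment, N m; "opening": finger opening in m.
Only numpy, scipy, OpenCV 4.12 (cv2) and the standard library are available. Lean on these libraries where they do the work, as an engineer would, in place of code of your own. Each camera call takes 0.05 s, during which the arm holds its last target.

## Working session

There is one attempt and no reset: what is moved stays moved. The work goes in short steps, Python scripts to look and compute and a tool call to move; the robot and the scene stay as the last step left them, time stands still between calls to the robot, and variables do not carry over. Pictures are saved under pics/ and viewed, and the job is handed in when it is done.

Besides the shell and the picture viewer there is one more tool, called as name(argument=value, ...), one argument or row to a line, values as JSON. jog_arm: Moves the arm, as the interface text tells. Its arguments: {"type":"object","properties":{"commands":{"type":"array"},"gripper":{"type":"number"}},"required":["commands"]}

```bash
ls; mkdir -p pics; python3 - <<'E'
from plant import ctrl
import cv2,numpy as np
print(ctrl.get_obs())
for n in ["scene","top","wrist"]:
    s=ctrl.snapshot(n); cv2.imwrite(f"pics/{n}0.png",s["image"][:,:,::-1])
    print(n,{k:np.array(v).tolist() for k,v in s.items() if k!="image"})
    for q in ["clamp","wheel","jar","cap","mug","honey","plate"]:
        print(q,[(np.round(d["position"]*np.array([640,400]),1).tolist(),round(d["confidence"],2)) for d in ctrl.search_frame(n,q)])
print(ctrl.get_obs()["clock"], ctrl.tcp_to_grasp)
E
```

```text
pics
{'clock': 0.0, 'joint_pos': array([ 8.19394227e+01,  2.05917842e+01,  6.33723632e-01, -1.95084001e-02,
       -7.01358104e+01, -1.65089161e+01]), 'qvel': array([ 0.01913593,  0.07705852,  0.11807482, -0.06392136,  0.06881905,
       -0.01044215]), 'tau': array([ 5.09600013e-04, -5.82728112e+01,  2.93059874e+01,  6.99730039e+00,
        6.95429437e-03, -1.84238720e-04]), 'tool_pos': array([0.28046591, 0.61343657, 0.22562029]), 'orientation': array([ 1.79904787e+02, -9.09425822e-03, -2.45761297e+01]), 'force': array([-0.37426611, -0.41213721, -0.36956375]), 'moment': array([-0.01056986, -0.02525349, -0.02633739]), 'opening': 0.08736852546727572}
scene {'mtx': [[469.4325173976237, 0.0, 313.58368601765886], [0.0, 469.4325173976237, 193.30003256022965], [0.0, 0.0, 1.0]], 'position': [1.1435141882508333, -0.49846293032223493, 1.230702961332081], 'orientation': [33.760904697213626, -0.5022295219435942, 50.88223357073553]}
clamp [([314.7, 188.3], 0.81)]
wheel [([299.3, 190.0], 0.62), ([368.3, 235.8], 0.39)]
jar [([342.8, 169.2], 0.59), ([193.2, 308.0], 0.16)]
cap [([339.7, 154.9], 0.84)
[... 546 characters left out ...]
], 0.47), ([312.3, 230.0], 0.25)]
cap [([269.7, 219.7], 0.98), ([276.6, 274.1], 0.58)]
mug [([187.8, 235.2], 0.76)]
honey [([302.1, 146.5], 0.62)]
plate [([473.4, 192.8], 0.85), ([306.8, 227.4], 0.7)]
wrist {'mtx': [[309.70691628693146, 0.0, 321.94881359032695], [0.0, 309.70691628693146, 204.33000870680024], [0.0, 0.0, 1.0]], 'hand_eye': [[0.0002369431025048902, 0.9620910881474566, 0.2727282199648757, 0.07318777200015583], [0.9999983839923173, 0.00025806775492520905, -0.0017791609787110546, -0.0003415802594510797], [-0.0017820972814285624, 0.27272820079389903, -0.962089472253492, -0.15719996425268154], [0.0, 0.0, 0.0, 1.0]]}
clamp []
wheel []
jar []
cap []
mug []
honey []
plate []
1.2 0.0188
```

View pics/scene0.png

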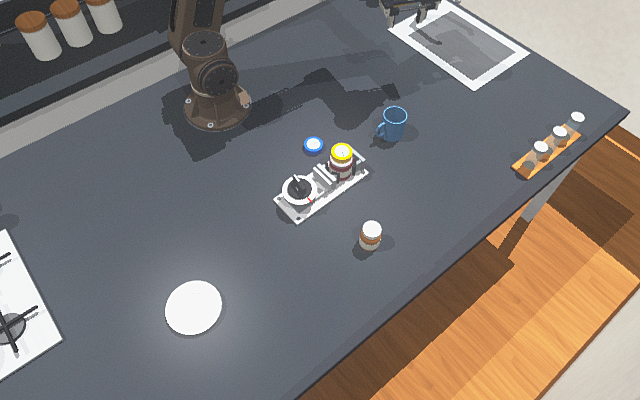

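View pics/top0.png

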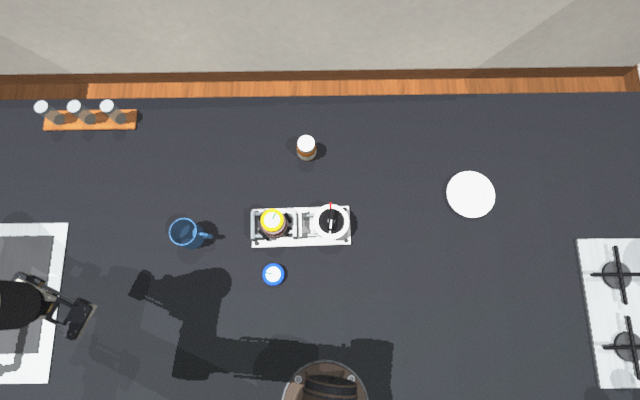

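View pics/wrist0.png

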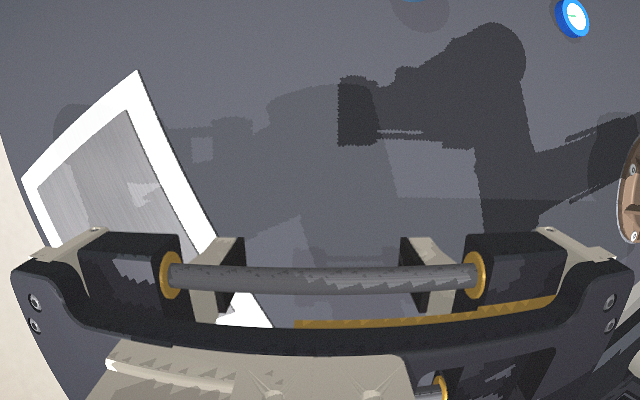

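```bash
cat > h.py <<'E'
import numpy as np,cv2
from scipy.spatial.transform import Rotation as R
CAM={"scene":([[469.4325,0,313.58369],[0,469.4325,193.30003],[0,0,1]],[1.1435142,-0.4984629,1.230703],[33.7609047,-0.5022295,50.8822336]),
"top":([[429.67927,0,316.163485],[0,429.67927,200.014123],[0,0,1]],[0.272077,0.013439,1.2979023],[13.8543723,0.2085595,-90.665074])}
HE=np.array([[0.0002369431025048902, 0.9620910881474566, 0.2727282199648757, 0.07318777200015583], [0.9999983839923173, 0.00025806775492520905, -0.0017791609787110546, -0.0003415802594510797], [-0.0017820972814285624, 0.27272820079389903, -0.962089472253492, -0.15719996425268154], [0,0,0,1]])
WK=(309.70691628693146,321.94881359032695,204.33000870680024)
def rot(o): return R.from_euler("xyz",o,degrees=True).as_matrix()
def ray(cam,uv):
    K,p,o=CAM[cam];K=np.array(K)
    d=np.array([(uv[0]-K[0,2])/K[0,0],-(uv[1]-K[1,2])/K[1,1],-1]); return np.array(p),rot(o)@d
def onz(cam,uv,z):
    p,d=ray(cam,uv); return p+d*(z-p[2])/d[2]
def wray(uv,tp,to):
    f,cx,cy=WK;a=np.array([uv[0]-cx,uv[1]-cy]);r=np.hypot(*a);th=r/f
    d=np.array([a[0]/r*np.sin(th),-a[1]/r*np.sin(th),-np.cos(th)]) if r>0 else np.array([0,0,-1.])
    Rt=rot(to); return np.array(tp)+Rt@HE[:3,3],Rt@HE[:3,:3]@d
def wonz(uv,z,tp,to):
    p,d=wray(uv,tp,to); return p+d*(z-p[2])/d[2]
def wproj(P,tp,to):
    Rt=rot(to);c=HE[:3,:3].T@(Rt.T@(np.array(P)-tp)-HE[:3,3])
    v=np.array([c[0],-c[1]]);rr=np.hypot(*v);th=np.arctan2(rr,-c[2]);f,cx,cy=WK
    return np.array([cx,cy])+f*th*v/rr
def tri(rays):
    A=np.zeros((3,3));b=np.zeros(3)
    for p,d in rays:
        d=d/np.linalg.norm(d);M=np.eye(3)-np.outer(d,d);A+=M;b+=M@p
    return np.linalg.solve(A,b)
E
python3 - <<'E'
import cv2
t=cv2.imread("pics/top0.png")[190:300,160:370]; s=cv2.imread("pics/scene0.png")[90:270,250:430]
cv2.imwrite("pics/tz.png",cv2.resize(t,None,fx=3.8,fy=3.8,interpolation=cv2.INTER_CUBIC))
cv2.imwrite("pics/sz.png",cv2.resize(s,None,fx=3.3,fy=3.3,interpolation=cv2.INTER_CUBIC))
E
```

```text
(no output)
```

View pics/tz.png

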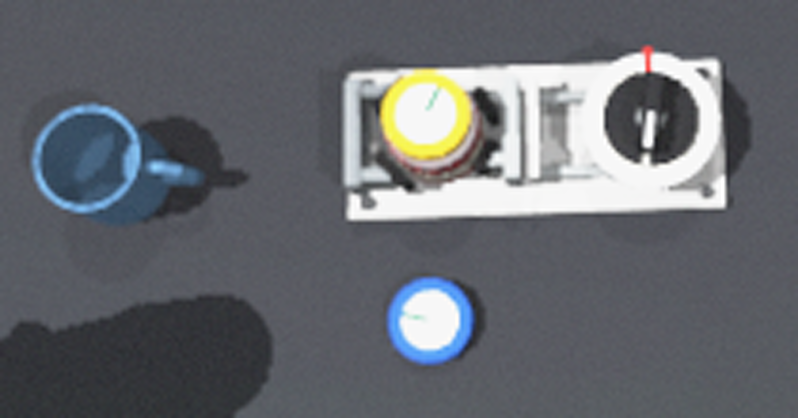

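View pics/sz.png

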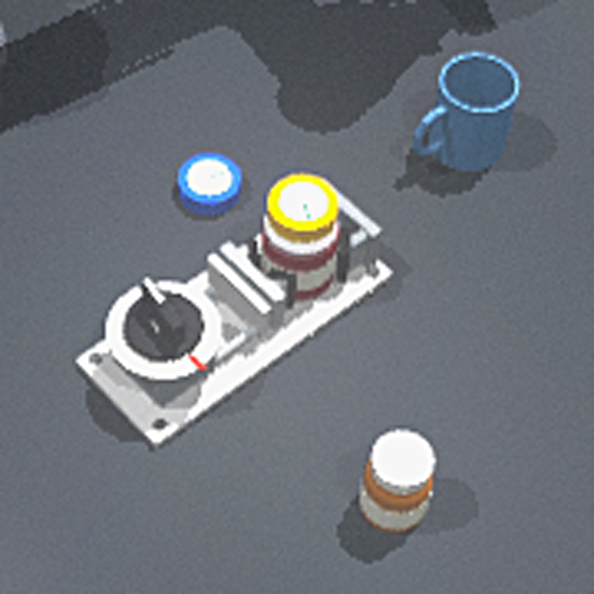

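```bash
python3 - <<'E'
from h import *
T=lambda a,b:(160+a/3.8,190+b/3.8); S=lambda a,b:(250+a/3.3,90+b/3.3)
print("dial",onz("top",T(654,120),.072),onz("scene",S(163,328),.072))
print("mark",onz("top",T(648,58),.072),onz("scene",S(198,363),.072))
print("cap",onz("top",T(428,114),.122),onz("scene",S(303,203),.122),tri([ray("top",T(428,114)),ray("scene",S(303,203))]))
for c in [(347,72),(720,60),(727,208),(347,220)]: print("corner",onz("top",T(*c),.012))
print("mug",onz("top",T(87,158),.092),"blue",onz("top",T(430,321),.02))
print("honey",onz("top",(306,142),.085),"stripe",onz("top",T(645,158),.112),onz("top",T(648,115),.112))
E
```

```text
dial [ 0.50941873 -0.03112384  0.072     ] [ 0.51156232 -0.02606371  0.072     ]
mark [ 0.5580925  -0.02749578  0.072     ] [ 0.56075822 -0.02506271  0.072     ]
cap [0.50625726 0.13636836 0.122     ] [0.51021642 0.13906382 0.122     ] [0.50793022 0.13846627 0.11951106]
corner [0.56351224 0.21373042 0.012     ]
corner [ 0.56970657 -0.08764883  0.012     ]
corner [ 0.44955389 -0.08955787  0.012     ]
corner [0.44367324 0.2107896  0.012     ]
mug [0.48185542 0.39422992 0.092     ] blue [0.36350363 0.14342065 0.02      ]
honey [0.75134406 0.04286325 0.085     ] stripe [ 0.47335818 -0.02247708  0.112     ] [ 0.50548963 -0.02531143  0.112     ]
```

jog_arm(
  commands=[
    {"x": 1.5,"y": 1.5},
    {"x": 3.2,"y": 3.3},
    {"x": 3.2,"y": 3.3},
    {"x": 3.2,"y": 3.3},
    {"x": 3.2,"y": 3.3},
    {"x": 3.2,"y": 3.3},
    {"x": 3.2,"y": 3.3},
    {"x": 3.2,"y": 3.3},
    {"x": 3.2,"y": 3.3},
    {"x": 3.2,"y": 3.3},
    {"x": 3.2,"y": 3.3},
    {"x": 3.2,"y": 3.3},
  ],
)

```text
validation failed for argument at $.co...
```

jog_arm(
  commands=[
    {"x": 3.2,"y": 3.3},
    {"x": 3.2,"y": 3.3},
    {"x": 3.2,"y": 3.3},
    {"x": 1.2,"y": 1.2},
    {"roll": -0.1},
    {"roll": -0.1},
    {"roll": -0.1},
    {},
  ],
)

```text
validation failed for argument at $.co...
```

```bash
python3 - <<'E'
from plant import ctrl
import cv2,numpy as np
o=ctrl.get_obs(); print(o)
s=ctrl.snapshot("wrist"); cv2.imwrite("pics/w1.png",s["image"][:,:,::-1])
E
```

```text
{'clock': 1.2, 'joint_pos': array([ 8.19381678e+01,  2.05444887e+01,  6.82414535e-01, -7.71036698e-04,
       -7.01352607e+01, -1.65075757e+01]), 'qvel': array([ 0.05580776, -0.00199863, -0.02591779, -0.09362778, -0.01577247,
       -0.02779627]), 'tau': array([ 3.91925296e-04, -5.82397771e+01,  2.93309623e+01,  7.00273365e+00,
        1.26594285e-02, -2.48576600e-05]), 'tool_pos': array([0.2806587 , 0.6138675 , 0.22658342]), 'orientation': array([-1.79997651e+02,  1.45255864e-03, -2.45696699e+01]), 'force': array([-0.17450587, -0.05600278, -0.32616371]), 'moment': array([-0.01633387,  0.00298108,  0.0123932 ]), 'opening': 0.08773311828254338}
```

View pics/w1.png

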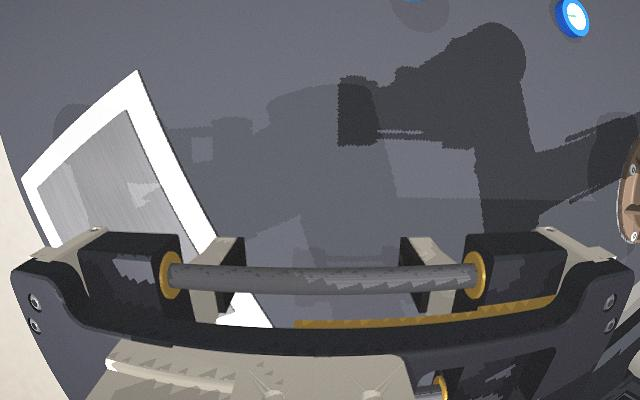

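Rows apparently need all four keys. Nothing has moved yet.

jog_arm(
  commands=[
    {"x": 1.5,"y": 1.5,"z": 0,"roll": 0},
    {"x": 3.2,"y": 3.3,"z": 0,"roll": 0},
    {"x": 3.2,"y": 3.3,"z": 0,"roll": 0},
    {"x": 3.2,"y": 3.3,"z": 0,"roll": 0},
    {"x": 3.2,"y": 3.3,"z": 0,"roll": 0},
    {"x": 3.2,"y": 3.3,"z": 0,"roll": 0},
    {"x": 3.2,"y": 3.3,"z": 0,"roll": 0},
    {"x": 3.2,"y": 3.3,"z": 0,"roll": 0},
    {"x": 3.2,"y": 3.3,"z": 0,"roll": 0},
    {"x": 3.2,"y": 3.3,"z": 0,"roll": 0},
    {"x": 3.2,"y": 3.3,"z": 0,"roll": 0},
    {"x": 3.2,"y": 3.3,"z": 0,"roll": 0},
  ],
)

```text
clock: 2.45
tool_pos: [0.4576, 0.1158, 0.2271]
orientation: [-179.9, -0.0, -24.5]
force: [0.8, 0.8, 0.2]
opening: 0.0877
```

jog_arm(
  commands=[
    {"x": 3.2,"y": 3.3,"z": 0,"roll": 0},
    {"x": 3.2,"y": 3.3,"z": 0,"roll": 0},
    {"x": 3.2,"y": 3.3,"z": 0,"roll": 0},
    {"x": 1.2,"y": 1.2,"z": 0,"roll": 0},
    {"x": 0,"y": 0,"z": 0,"roll": -0.1},
    {"x": 0,"y": 0,"z": 0,"roll": -0.1},
    {"x": 0,"y": 0,"z": 0,"roll": -0.1},
    {"x": 0,"y": 0,"z": 0,"roll": 0},
    {"x": 0,"y": 0,"z": 0,"roll": 0},
  ],
)

```text
clock: 3.35
tool_pos: [0.5093, -0.0284, 0.2267]
orientation: [-180.0, -0.0, -7.5]
force: [0.2, -0.1, -0.8]
opening: 0.0878
```

```bash
cat > look.py <<'E'
import sys
from plant import ctrl
import cv2,numpy as np,json
n=sys.argv[1]
o=ctrl.get_obs(); print({k:np.round(np.array(o[k]),4).tolist() for k in ["clock","joint_pos","tool_pos","orientation","force","moment","opening"]})
s=ctrl.snapshot("wrist"); cv2.imwrite(f"pics/{n}.png",s["image"][:,:,::-1])
json.dump({"p":list(o["tool_pos"]),"o":list(o["orientation"])},open(f"pics/{n}.json","w"))
E
python3 look.py w1
```

```text
{'clock': 3.35, 'joint_pos': [18.8999, 4.8947, -19.7758, 0.0013, -65.3168, 63.5574], 'tool_pos': [0.5093, -0.0284, 0.2267], 'orientation': [-179.9954, -0.0119, -7.5422], 'force': [0.2144, -0.0673, -0.8233], 'moment': [-0.0351, 0.0028, -0.0099], 'opening': 0.0878}
```

View pics/w1.png

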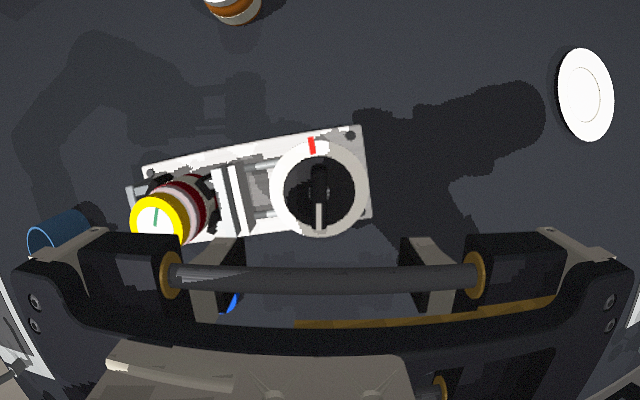

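```bash
python3 - <<'E'
import cv2
t=cv2.imread("pics/w1.png")[120:260,110:380]
cv2.imwrite("pics/w1z.png",cv2.resize(t,None,fx=2.9,fy=2.9,interpolation=cv2.INTER_CUBIC))
E
```

```text
(no output)
```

View pics/w1z.png

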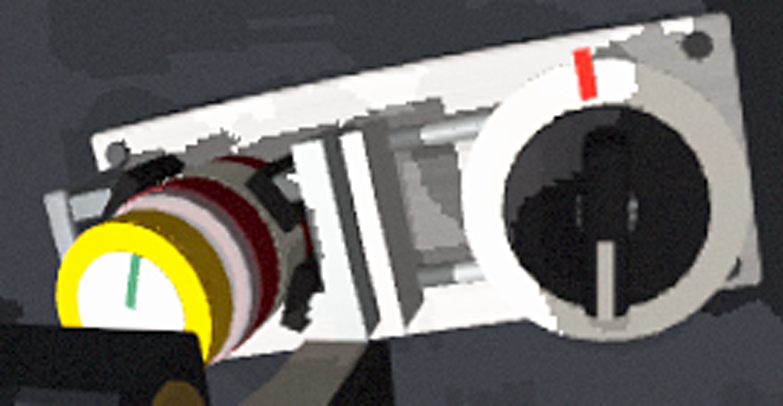

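```bash
cat >> h.py <<'E'
from scipy.optimize import least_squares
def circ(P,r):
    P=np.array(P)[:,:2]
    s=least_squares(lambda c:np.hypot(P[:,0]-c[0],P[:,1]-c[1])-r,P.mean(0)); return s.x,np.round(s.fun*1000,1)
E
python3 - <<'E'
from h import *
import json
j=json.load(open("pics/w1.json"));p,o=j["p"],j["o"]
Z=lambda a,b:(110+a/2.9,120+b/2.9)
W=lambda a,b,z:wonz(Z(a,b),z,p,o)
dial=[W(*q,.072) for q in [(463,205),(475,150),(510,95),(476,255),(530,315),(600,342),(690,315),(740,250),(752,205),(720,115)]]
print(circ(dial,.052))
disc=[W(*q,.082) for q in [(502,205),(712,205),(520,150),(695,150),(525,265),(690,268),(605,108)]]
print(circ(disc,.037))
a,b=W(605,243,.112),W(605,320,.112);print("stripe",a,b,np.degrees(np.arctan2(*(b-a)[1::-1])))
c=circ(disc,.037)[0]; print(np.degrees(np.arctan2(*(b[:2]-c)[::-1])))
a,b=W(590,98,.072),W(583,50,.072);print("mark",a,b,np.degrees(np.arctan2(*(b-a)[1::-1])),np.degrees(np.arctan2(*(b[:2]-c)[::-1])),np.degrees(np.arctan2(*(a[:2]-c)[::-1])))
for q in [(95,138),(728,14),(760,285)]: print("corner",W(*q,.012))
cap=[W(*q,.122) for q in [(56,290),(80,240),(130,222),(180,240),(208,285)]]
print("cap",circ(cap,.032))
E
```

```text
(array([ 0.50923182, -0.02598256]), array([ 0. , -0.9,  0.1, -0.4, -1.1,  0.7, -0.2, -1. , -0.1, -0.9]))
(array([ 0.50952424, -0.02611262]), array([-0.3, -0.8, -0.3, -0.3, -1.8, -1.3, -1.3]))
stripe [ 0.50640781 -0.02505381  0.112     ] [ 0.48080022 -0.02158577  0.112     ] 172.2873396973024
171.04394852182986
mark [ 0.54794044 -0.02501991  0.072     ] [ 0.56491388 -0.02489305  0.072     ] 0.42821695113629754 1.261338083897807 1.6292870778208322
corner [0.56112667 0.21085792 0.012     ]
corner [ 0.56908703 -0.08365147  0.012     ]
corner [ 0.45064173 -0.08545984  0.012     ]
cap (array([0.50701866, 0.13844841]), array([ 1.8, -0.9, -0.8,  1.4,  0.3]))
```

jog_arm(
  commands=[
    {"x": 0,"y": -0.24,"z": 2,"roll": 0},
    {"x": 0,"y": 0,"z": 3,"roll": 0},
    {"x": 0,"y": 0,"z": 3,"roll": 0},
    {"x": 0,"y": 0,"z": 3,"roll": 0},
    {"x": 0,"y": 0,"z": 2,"roll": 0},
    {"x": 0,"y": 0,"z": 0.9,"roll": 0},
    {"x": 0,"y": 0,"z": 0,"roll": 0},
    {"x": 0,"y": 0,"z": 0,"roll": 0},
  ],
  gripper=5,
)

```text
clock: 4.2
tool_pos: [0.5104, -0.0258, 0.0884]
orientation: [-180.0, -0.1, -7.4]
force: [0.6, 0.4, 0.2]
opening: 0.0502
```

jog_arm(
  commands=[
    {"x": 0,"y": 0,"z": 0,"roll": 0},
    {"x": 0,"y": 0,"z": 0,"roll": 0},
    {"x": 0,"y": 0,"z": 0,"roll": 0},
    {"x": 0,"y": 0,"z": 0,"roll": 0},
    {"x": 0,"y": 0,"z": 0,"roll": 0},
  ],
  gripper=0,
)

```text
clock: 4.7
tool_pos: [0.5099, -0.0257, 0.0878]
orientation: [-180.0, -0.0, -7.4]
force: [-2.3, 20.9, 5.2]
opening: 0.016
```

```bash
python3 look.py w2
```

```text
{'clock': 4.7, 'joint_pos': [19.1694, 13.0983, -30.3524, -0.0297, -46.4927, 63.4581], 'tool_pos': [0.5099, -0.0257, 0.0878], 'orientation': [-179.9554, -0.041, -7.393], 'force': [-2.2944, 20.8724, 5.1822], 'moment': [7.7556, 0.9923, 0.0441], 'opening': 0.016}
```

View pics/w2.png

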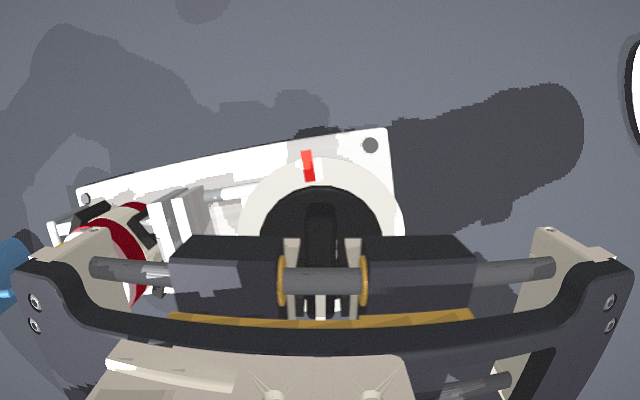

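jog_arm(
  commands=[
    {"x": 0,"y": -0.05,"z": 0,"roll": 0},
    {"x": 0,"y": 0,"z": 0,"roll": 0},
    {"x": 0,"y": 0,"z": 0,"roll": 0},
  ],
)

```text
clock: 5.05
tool_pos: [0.5099, -0.0251, 0.0878]
orientation: [-180.0, -0.0, -7.4]
force: [-1.9, 5.8, 4.0]
opening: 0.0148
```

jog_arm(
  commands=[
    {"x": 0,"y": -0.02,"z": 0,"roll": 0.04},
    {"x": 0,"y": 0,"z": 0,"roll": 0.08},
    {"x": 0,"y": 0,"z": 0,"roll": 0.08},
    {"x": 0,"y": 0,"z": 0,"roll": 0.08},
    {"x": 0,"y": 0,"z": 0,"roll": 0.08},
    {"x": 0,"y": 0,"z": 0,"roll": 0.08},
    {"x": 0,"y": 0,"z": 0,"roll": 0.08},
    {"x": 0,"y": 0,"z": 0,"roll": 0.08},
  ],
)

```text
clock: 5.85
tool_pos: [0.5099, -0.025, 0.0878]
orientation: [-180.0, -0.0, -41.9]
force: [-0.5, 4.5, 3.7]
opening: 0.0148
```

```bash
python3 look.py w3
```

```text
{'clock': 5.85, 'joint_pos': [19.2574, 13.1132, -30.3473, -0.006, -46.5155, 28.8398], 'tool_pos': [0.5099, -0.025, 0.0878], 'orientation': [-179.9769, -0.0077, -41.907], 'force': [-0.5173, 4.4838, 3.6758], 'moment': [1.5747, 0.65, 0.2173], 'opening': 0.0148}
```

jog_arm(
  commands=[
    {"x": 0,"y": 0,"z": 0,"roll": 0.1},
    {"x": 0,"y": 0,"z": 0,"roll": 0.1},
    {"x": 0,"y": 0,"z": 0,"roll": 0.1},
    {"x": 0,"y": 0,"z": 0,"roll": 0.1},
    {"x": 0,"y": 0,"z": 0,"roll": 0.1},
    {"x": 0,"y": 0,"z": 0,"roll": 0.1},
    {"x": 0,"y": 0,"z": 0,"roll": 0.1},
    {"x": 0,"y": 0,"z": 0,"roll": 0.1},
  ],
)

```text
clock: 6.7
tool_pos: [0.51, -0.025, 0.0878]
orientation: [-180.0, 0.0, -87.7]
force: [-1.8, 4.7, 3.9]
opening: 0.0148
```

jog_arm(
  commands=[
    {"x": 0,"y": 0,"z": 0,"roll": 0.1},
    {"x": 0,"y": 0,"z": 0,"roll": 0.1},
    {"x": 0,"y": 0,"z": 0,"roll": 0.1},
    {"x": 0,"y": 0,"z": 0,"roll": 0.1},
    {"x": 0,"y": 0,"z": 0,"roll": 0.1},
    {"x": 0,"y": 0,"z": 0,"roll": 0.1},
    {"x": 0,"y": 0,"z": 0,"roll": 0.1},
    {"x": 0,"y": 0,"z": 0,"roll": 0.1},
    {"x": 0,"y": 0,"z": 0,"roll": 0.1},
    {"x": 0,"y": 0,"z": 0,"roll": 0.1},
    {"x": 0,"y": 0,"z": 0,"roll": 0.1},
    {"x": 0,"y": 0,"z": 0,"roll": 0.1},
  ],
)

```text
clock: 7.9
tool_pos: [0.51, -0.025, 0.0878]
orientation: [-180.0, 0.0, -156.4]
force: [-0.7, 4.9, 2.7]
opening: 0.015
```

```bash
python3 look.py w4
```

```text
{'clock': 7.9, 'joint_pos': [19.2539, 13.1154, -30.3421, -0.0022, -46.505, -85.6972], 'tool_pos': [0.51, -0.025, 0.0878], 'orientation': [-179.9988, 0.0376, -156.4449], 'force': [-0.6839, 4.9417, 2.7244], 'moment': [1.7484, 0.445, 0.299], 'opening': 0.015}
```

View pics/w4.png

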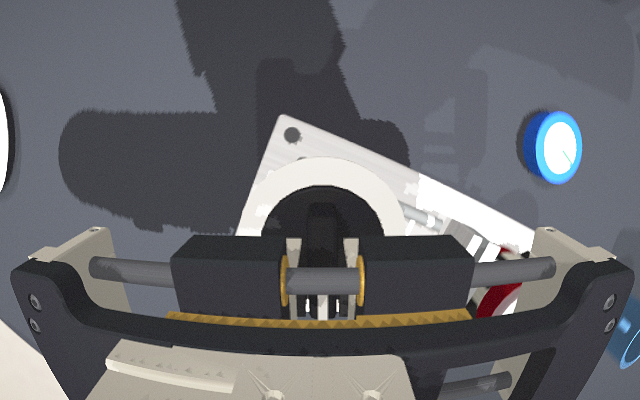

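jog_arm(
  commands=[
    {"x": 0,"y": 0,"z": 0,"roll": 0.1},
    {"x": 0,"y": 0,"z": 0,"roll": 0.1},
    {"x": 0,"y": 0,"z": 0,"roll": 0.1},
    {"x": 0,"y": 0,"z": 0,"roll": 0.09},
    {"x": 0,"y": 0,"z": 0,"roll": 0},
    {"x": 0,"y": 0,"z": 0,"roll": 0},
  ],
)

```text
clock: 8.55
tool_pos: [0.5101, -0.025, 0.0878]
orientation: [180.0, 0.0, -178.4]
force: [-0.3, 4.5, 5.0]
opening: 0.0146
```

jog_arm(
  commands=[
    {"x": 0,"y": 0,"z": 0,"roll": 0},
    {"x": 0,"y": 0,"z": 0,"roll": 0},
    {"x": 0,"y": 0,"z": 0,"roll": 0},
    {"x": 0,"y": 0,"z": -2,"roll": 0},
    {"x": 0,"y": 0,"z": -3,"roll": 0},
    {"x": 0,"y": 0,"z": -3,"roll": 0},
    {"x": -2,"y": 0,"z": -3,"roll": 0},
    {"x": -2,"y": 0,"z": -2,"roll": 0},
    {"x": 0,"y": 0,"z": 0,"roll": 0},
    {"x": 0,"y": 0,"z": 0,"roll": 0},
  ],
  gripper=8.7,
)

```text
clock: 9.55
tool_pos: [0.5494, -0.0246, 0.217]
orientation: [180.0, -0.0, -178.7]
force: [-1.0, -0.6, -1.0]
opening: 0.0859
```

```bash
python3 look.py w5; python3 - <<'E'
import cv2
t=cv2.imread("pics/w5.png")[100:270,230:500]
cv2.imwrite("pics/w5z.png",cv2.resize(t,None,fx=2.9,fy=2.9,interpolation=cv2.INTER_CUBIC))
E
```

```text
{'clock': 9.55, 'joint_pos': [17.8356, 9.215, -15.9999, -0.0213, -64.8214, -106.5232], 'tool_pos': [0.5494, -0.0246, 0.217], 'orientation': [179.9918, -0.0403, -178.6967], 'force': [-0.9596, -0.6313, -0.9713], 'moment': [-0.0077, -0.1221, -0.0079], 'opening': 0.0859}
```

View pics/w5.png

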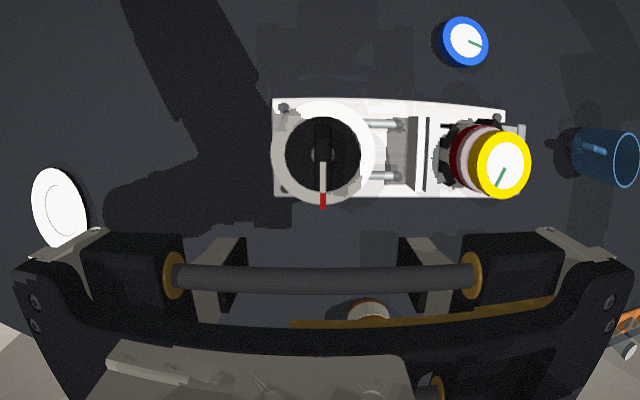

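View pics/w5z.png

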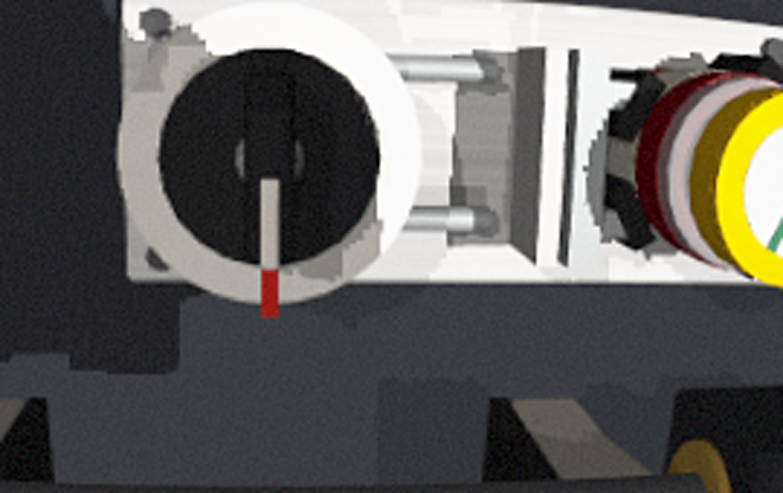

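```bash
python3 - <<'E'
from h import *
import json
j=json.load(open("pics/w5.json"));p,o=j["p"],j["o"]
im=cv2.imread("pics/w5.png"); hsv=cv2.cvtColor(im,cv2.COLOR_BGR2HSV)
m=cv2.inRange(hsv,(22,150,150),(35,255,255)); m[:, :440]=0
cs,_=cv2.findContours(m,cv2.RETR_EXTERNAL,cv2.CHAIN_APPROX_NONE); c=max(cs,key=cv2.contourArea)[:,0]
print(len(c),c.min(0),c.max(0))
P=np.array([wonz(q,.122,p,o) for q in c])
x,r=circ(P,.032);print(x,np.abs(r).max(),np.abs(r).mean())
# robust: free radius
s=least_squares(lambda v:np.hypot(P[:,0]-v[0],P[:,1]-v[1])-v[2],[*x,.032],loss="soft_l1",f_scale=.0005);print(s.x)
# white inner
m=cv2.inRange(hsv,(0,0,150),(180,60,255)); n,l,st,ce=cv2.connectedComponentsWithStats(m); k=l[160,505]; print(ce[k],st[k], wonz(ce[k],.122,p,o))
c=np.array([0.5100,-0.0250]);a=np.array([323,195]);
for q,z in [((230+269.5/2.9,100+180/2.9),.112),((230+269.5/2.9,100+268/2.9),.112),((230+270/2.9,100+316/2.9),.072),((230+270/2.9,100+270/2.9),.072)]:
    w=wonz(q,z,p,o)[:2];print(w,np.degrees(np.arctan2(*(w-c)[::-1])))
E
```

```text
177 [476 131] [531 198]
[0.50609039 0.14498429] 1.2 0.36214689265536726
[0.50608594 0.14497337 0.03177075]
[504.95638868 164.6572303 ] [ 486  142   38   47 1307] [0.50551626 0.14482533 0.122     ]
[ 0.51305074 -0.02441146] 10.919264094948486
[ 0.53969608 -0.02378075] 2.3511051037438597
[ 0.56668203 -0.02276266] 2.2603905851912844
[ 0.55006119 -0.02316116] 2.6280697271875746
```

jog_arm(
  commands=[
    {"x": 0.5,"y": 2.5,"z": 0,"roll": 0},
    {"x": 0.8,"y": 3,"z": 0,"roll": 0},
    {"x": 0.8,"y": 3,"z": 0,"roll": 0},
    {"x": 0.8,"y": 3,"z": 0,"roll": 0},
    {"x": 0.5,"y": 3,"z": 0,"roll": 0},
    {"x": 0.5,"y": 2.6,"z": 0,"roll": 0},
    {"x": 0,"y": 0,"z": -1,"roll": 0},
    {"x": 0,"y": 0,"z": 0,"roll": 0},
    {"x": 0,"y": 0,"z": 0,"roll": 0},
  ],
)

```text
clock: 10.5
tool_pos: [0.5064, 0.1451, 0.2271]
orientation: [-180.0, -0.0, -178.7]
force: [0.7, -1.0, -0.5]
opening: 0.0865
```

```bash
python3 look.py w6; python3 - <<'E'
from h import *
import json
j=json.load(open("pics/w6.json"));p,o=j["p"],j["o"]
im=cv2.imread("pics/w6.png"); hsv=cv2.cvtColor(im,cv2.COLOR_BGR2HSV)
m=cv2.inRange(hsv,(22,150,150),(35,255,255)); m[300:]=0
cs,_=cv2.findContours(m,cv2.RETR_EXTERNAL,cv2.CHAIN_APPROX_NONE); c=max(cs,key=cv2.contourArea)[:,0]
print(len(c),c.min(0),c.max(0))
P=np.array([wonz(q,.122,p,o) for q in c])
x,r=circ(P,.032);print(x,np.abs(r).max(),np.abs(r).mean())
s=least_squares(lambda v:np.hypot(P[:,0]-v[0],P[:,1]-v[1])-v[2],[*x,.032],loss="soft_l1",f_scale=.0005);print(s.x)
E
```

```text
{'clock': 10.5, 'joint_pos': [37.3342, 6.55, -17.8203, -0.0076, -65.6646, -126.024], 'tool_pos': [0.5064, 0.1451, 0.2271], 'orientation': [-179.985, -0.0323, -178.693], 'force': [0.6747, -0.9655, -0.4584], 'moment': [0.0477, -0.2424, 0.02], 'opening': 0.0865}
205 [286 165] [358 236]
[0.5053162  0.14535782] 1.6 0.48292682926829267
[0.50535993 0.14535197 0.03192331]
```

View pics/w6.png

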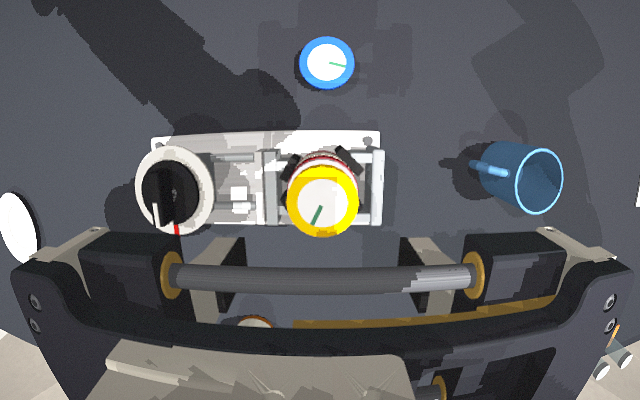

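jog_arm(
  commands=[
    {"x": 0.07,"y": 0,"z": 2,"roll": 0},
    {"x": 0,"y": 0,"z": 3,"roll": 0},
    {"x": 0,"y": 0,"z": 3,"roll": 0},
    {"x": 0,"y": 0,"z": 2,"roll": 0},
    {"x": 0,"y": 0,"z": 1.5,"roll": 0},
    {"x": 0,"y": 0,"z": 1,"roll": 0},
    {"x": 0,"y": 0,"z": 0.6,"roll": 0},
    {"x": 0,"y": 0,"z": 0,"roll": 0},
    {"x": 0,"y": 0,"z": 0,"roll": 0},
  ],
)

```text
clock: 11.45
tool_pos: [0.5065, 0.1457, 0.0971]
orientation: [180.0, 0.0, -178.7]
force: [0.3, 0.1, -0.2]
opening: 0.0867
```

jog_arm(
  commands=[
    {"x": 0,"y": 0,"z": 0,"roll": 0},
    {"x": 0,"y": 0,"z": 0,"roll": 0},
  ],
  gripper=6.3,
)

```text
clock: 11.65
tool_pos: [0.5065, 0.1459, 0.0972]
orientation: [180.0, 0.1, -178.7]
force: [0.1, -1.1, 0.0]
opening: 0.0765
```

jog_arm(
  commands=[
    {"x": 0,"y": 0,"z": 0,"roll": 0},
    {"x": 0,"y": 0,"z": 0,"roll": 0},
  ],
)

```text
clock: 11.85
tool_pos: [0.5061, 0.1453, 0.0968]
orientation: [-180.0, 0.0, -178.7]
force: [1.5, -4.8, 0.9]
opening: 0.0646
```

jog_arm(
  commands=[
    {"x": 0,"y": -0.03,"z": 0,"roll": 0},
    {"x": 0,"y": 0,"z": 0,"roll": 0},
    {"x": 0,"y": 0,"z": 0,"roll": 0},
  ],
  gripper=5.5,
)

```text
clock: 12.15
tool_pos: [0.5062, 0.1452, 0.0968]
orientation: [-180.0, 0.0, -178.7]
force: [-0.6, -3.2, 3.7]
opening: 0.0636
```

jog_arm(
  commands=[
    {"x": 0,"y": 0,"z": 0,"roll": 0},
    {"x": 0,"y": 0,"z": -0.019,"roll": -0.08},
    {"x": 0,"y": 0,"z": -0.019,"roll": -0.08},
    {"x": 0,"y": 0,"z": -0.019,"roll": -0.08},
    {"x": 0,"y": 0,"z": -0.019,"roll": -0.08},
  ],
  gripper=0,
)

```text
clock: 12.65
tool_pos: [0.5065, 0.1462, 0.0975]
orientation: [179.9, 0.1, -160.2]
force: [-0.5, 1.9, 1.7]
opening: 0.0635
```

```bash
python3 look.py w7
```

```text
{'clock': 12.65, 'joint_pos': [37.4102, 13.811, -27.7229, -0.035, -48.3807, -107.5657], 'tool_pos': [0.5065, 0.1462, 0.0975], 'orientation': [179.9492, 0.0735, -160.1787], 'force': [-0.492, 1.8634, 1.7489], 'moment': [0.3784, -0.0206, -0.0904], 'opening': 0.0635}
```

View pics/w7.png

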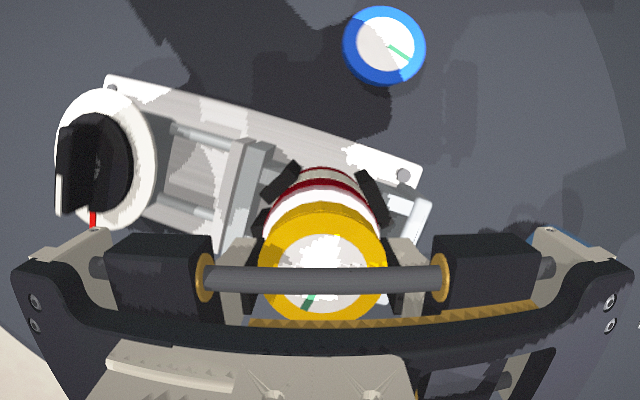

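```bash
python3 - <<'E'
from h import *
import json
for n,box,z in [("w6",(280,160,90,90),.122),("w7",(250,220,150,120),.1227)]:
    j=json.load(open(f"pics/{n}.json"));p,o=j["p"],j["o"]
    im=cv2.imread(f"pics/{n}.png");x,y,w,h=box
    hsv=cv2.cvtColor(im,cv2.COLOR_BGR2HSV);m=cv2.inRange(hsv,(55,60,40),(90,255,255));mm=np.zeros_like(m);mm[y:y+h,x:x+w]=m[y:y+h,x:x+w]
    ys,xs=np.nonzero(mm);W=np.array([wonz((a,b),z,p,o) for a,b in zip(xs,ys)])
    c=W.mean(0)[:2];cc=np.array([.5057,.1453]);print(n,len(xs),xs.min(),xs.max(),ys.min(),ys.max(),c,np.degrees(np.arctan2(*(c-cc)[::-1])),o[2])
    d=np.linalg.svd(W[:,:2]-c)[2][0];print(np.degrees(np.arctan2(d[1],d[0])))
E
```

```text
w6 73 311 321 205 224 [0.51725299 0.14040295] -22.970972861116007 -178.6929650861656
-23.537596245137934
w7 117 301 321 294 332 [0.52357385 0.14466766] -2.0261472080089318 -160.17870590082987
4.370244012347097
```

jog_arm(
  commands=[
    {"x": 0,"y": 0,"z": -0.024,"roll": -0.1},
    {"x": 0,"y": 0,"z": -0.024,"roll": -0.1},
    {"x": 0,"y": 0,"z": -0.024,"roll": -0.1},
    {"x": 0,"y": 0,"z": -0.024,"roll": -0.1},
    {"x": 0,"y": 0,"z": -0.024,"roll": -0.1},
    {"x": 0,"y": 0,"z": -0.024,"roll": -0.1},
    {"x": 0,"y": 0,"z": -0.024,"roll": -0.1},
    {"x": 0,"y": 0,"z": -0.024,"roll": -0.1},
    {"x": 0,"y": 0,"z": -0.024,"roll": -0.1},
  ],
)

```text
clock: 13.6
tool_pos: [0.506, 0.1455, 0.0993]
orientation: [180.0, 0.0, -108.7]
force: [0.3, -0.6, -0.1]
opening: 0.0639
```

jog_arm(
  commands=[
    {"x": 0,"y": 0,"z": -0.024,"roll": -0.1},
    {"x": 0,"y": 0,"z": -0.024,"roll": -0.1},
    {"x": 0,"y": 0,"z": -0.024,"roll": -0.1},
    {"x": 0,"y": 0,"z": -0.024,"roll": -0.1},
    {"x": 0,"y": 0,"z": -0.024,"roll": -0.1},
    {"x": 0,"y": 0,"z": -0.024,"roll": -0.1},
    {"x": 0,"y": 0,"z": -0.024,"roll": -0.1},
    {"x": 0,"y": 0,"z": -0.019,"roll": -0.08},
    {"x": 0,"y": 0,"z": 0,"roll": 0},
    {"x": 0,"y": 0,"z": 0,"roll": 0},
  ],
)

```text
clock: 14.6
tool_pos: [0.506, 0.1455, 0.1011]
orientation: [180.0, 0.0, -64.3]
force: [-1.4, 0.2, 0.0]
opening: 0.0636
```

```bash
python3 look.py w8
```

```text
{'clock': 14.6, 'joint_pos': [37.3937, 13.5408, -27.5105, -0.019, -48.9576, -11.6759], 'tool_pos': [0.506, 0.1455, 0.1011], 'orientation': [179.9883, 0.0122, -64.2947], 'force': [-1.4317, 0.2156, 0.0214], 'moment': [0.1058, -0.0234, 0.0083], 'opening': 0.0636}
```

View pics/w8.png

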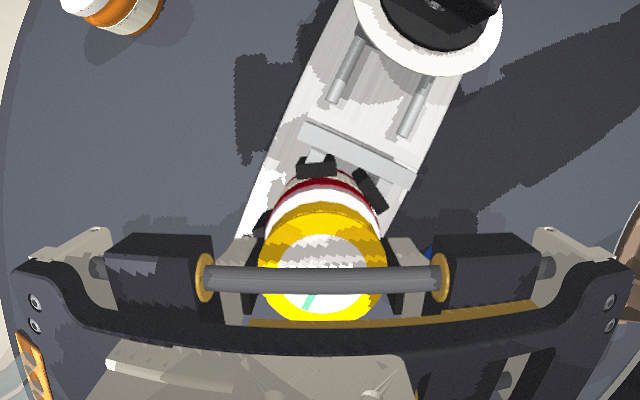

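jog_arm(
  commands=[
    {"x": 0,"y": 0,"z": -0.05,"roll": 0},
    {"x": 0,"y": 0,"z": -0.05,"roll": 0},
    {"x": 0,"y": 0,"z": 0,"roll": 0},
  ],
)

```text
clock: 14.95
tool_pos: [0.5062, 0.1454, 0.1024]
orientation: [-180.0, 0.0, -64.1]
force: [0.2, 0.4, -0.6]
opening: 0.0634
```

jog_arm(
  commands=[
    {"x": 0,"y": 0,"z": -0.15,"roll": 0},
    {"x": 0,"y": 0,"z": -0.2,"roll": 0},
    {"x": 0,"y": 0,"z": -0.25,"roll": 0},
    {"x": 0,"y": 0,"z": -0.3,"roll": 0},
    {"x": 0,"y": 0,"z": -0.3,"roll": 0},
    {"x": 0,"y": 0,"z": -0.2,"roll": 0},
    {"x": 0,"y": 0,"z": -0.1,"roll": 0},
    {"x": 0,"y": 0,"z": 0,"roll": 0},
    {"x": 0,"y": 0,"z": 0,"roll": 0},
    {"x": 0,"y": 0,"z": 0,"roll": 0},
  ],
)

```text
clock: 15.95
tool_pos: [0.5061, 0.1453, 0.1172]
orientation: [180.0, -0.0, -64.1]
force: [-0.1, 0.0, 0.3]
opening: 0.0638
```

```bash
python3 look.py w9; python3 - <<'E'
from plant import ctrl
import cv2
out=[]
for n,b in [("scene",(90,270,250,430)),("top",(190,300,160,370))]:
    s=ctrl.snapshot(n)["image"][:,:,::-1]; cv2.imwrite(f"pics/{n}9.png",cv2.resize(s[b[0]:b[1],b[2]:b[3]],None,fx=3.3,fy=3.3,interpolation=cv2.INTER_CUBIC))
E
```

```text
{'clock': 15.95, 'joint_pos': [37.3847, 12.4379, -26.4451, -0.0002, -51.1298, -11.4853], 'tool_pos': [0.5061, 0.1453, 0.1172], 'orientation': [179.9874, -0.0024, -64.1006], 'force': [-0.0988, 0.0247, 0.2643], 'moment': [0.0235, 0.0218, 0.0103], 'opening': 0.0638}
```

View pics/w9.png

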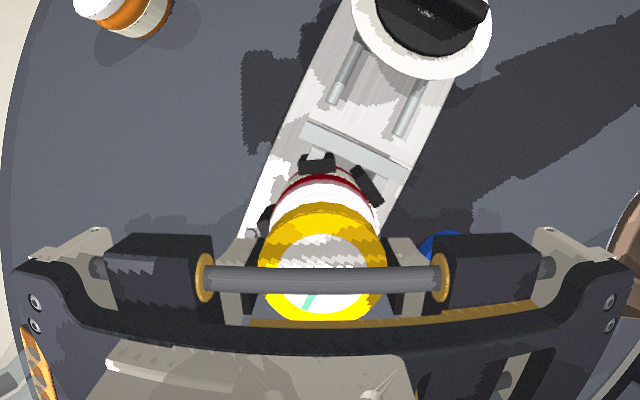

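View pics/scene9.png

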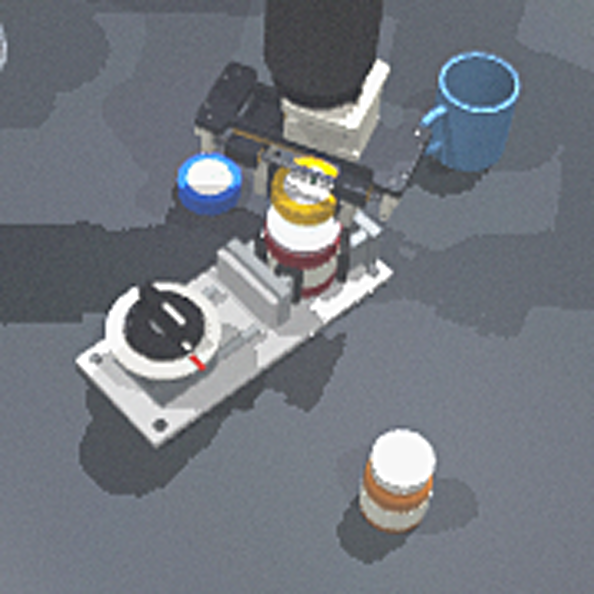

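View pics/top9.png

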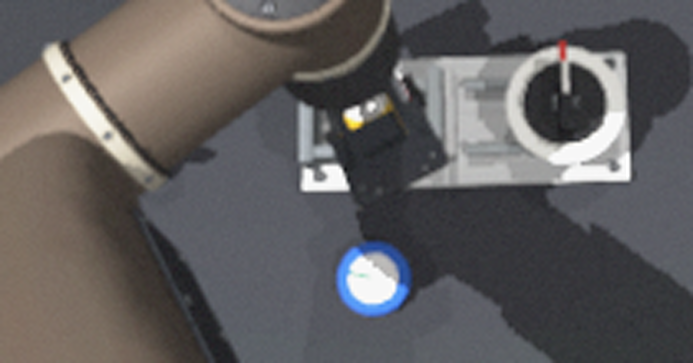

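```bash
python3 -c "
from plant import ctrl
print(ctrl.close_job())"
```

```text
the job is handed in; nothing more can be done
None
```

The job is done and handed in at about 16 s on the robot's clock, well inside the 58 s. No verdict was reported.

- **Clamping:** I turned the handwheel clockwise about 171° in one grasp, with no regrasp needed, and released it. In the wrist picture the white pointer lay in line with the red mark, to within about half a degree.
- **Unscrewing:** I turned the yellow cap anticlockwise about 2.0 rad in one grasp, rising with the thread. A 1 mm test lift met almost no force, so the thread had let go.
- **Lifting and holding:** I lifted it straight up. The tool finished about 20 mm above where it gripped the tight cap. The tool was level, the opening 64 mm and the force on it under 0.5 N.
- **Last pictures:**
  - The bare jar is still standing in the clamp, and the pointer is still at the mark.
  - The mug, honey jar and blue cap look unmoved.
  - The plate was outside the pictures I viewed at the end, but the arm never went near it.
- **Off the plan:**
  - My first two move calls were rejected for missing keys and moved nothing.
  - Closing on the wheel bar briefly gave 21 N of side force, because the tool was about 0.7 mm off the axis. I shifted it, and side forces stayed at about 5 N or less while turning.

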